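# Clamp the red-capped cigar tube in the banding jig

### The job

Take the aluminium cigar tube with the red cap out of the rack and lay it in the two V-blocks of the green banding jig, midway along and either way round, while the strap is still swung aside. Then swing the brass strap over the tube until it is fully home, square across the tube, and let go.

Things in the scene. Friction and masses are not known exactly. Their poses are not given: they have to be found in the camera images.
- tube_center (a point): Centre of the tube: aluminium cylinder, 24 mm diameter, 150 mm long, 45 g, red cap on the last 42 mm of its +x end; x runs along it. It lies level, 46 mm above the table, in a wooden rack beside two look-alikes (blue cap; amber glass with cork), 75 mm apart, places mixed. Two 15 mm bars carry it 50 mm either side of its centre; between them fingers are free down to the rack floor at 10 mm.
- seat (a point): Where the centre of the seated tube lies: 50 mm above the table, midway between two steel V-blocks on a fixed green plate (top at 8 mm). x along the groove, y across, z up. Blocks: 25 mm long, centred at x = -50 and +50 mm, 90 degree Vs, lips at y = -17 and +17 mm, level with the tube's centre; free space between. Strap pivot post, radius 13 mm, 77 mm tall, at x = 0, y = +70 mm.
- strap (a joint): Angle (rad) of the brass strap about its upright pivot: 0 = fully home at its stop, square across the tube, pointing to -y of the seat; grows as it swings, level, clockwise from above: at 1.57 it points to -x of the seat. Starts at 1.3 to 2.0, stays where left, 0.5 N at the knob moves it. Strap 18 mm wide, 6 mm thick, underside 3 mm above a seated tube.
- knob (a point): Grip point on the axis of the upright black knob at the strap's free end, 105 mm from the pivot axis and 93 mm above the table. Knob: cylinder, 18 mm diameter, from the strap's top (71 mm above the table) up to 108 mm. With the strap home it stands at x = 0, y = -35 mm from the seat.
There are look-alikes about, which are no part of the job. What is shaped like the part that bears tube_center but black or turquoise is not meant. Of the things that look like the part that bears seat, the larger one is meant.

How it is judged:
By the outcome, as a careful person would: the job done as asked, in the order asked, and still so for the second after the job is handed in, with the robot touching nothing.
It also fails if it takes over 53 s, if anything falls off the work surface, if the arm or the gripper's body presses on something with over 40 N, if the wrist force passes 120 N, or if a joint passes its speed limit or range.

### The arm

A 6-joint arm with a two-finger parallel gripper is mounted at the origin on the work surface. World frame = base frame: x ahead of the robot, y to its left, z up, the work surface at z = 0. Lengths are in mm, angles in rad, forces in N, time in s.
With the tool pointing down it reaches from about 275 to 750 mm from the base axis. Payload 10.2 kg.
Tool frame: the origin (TCP) lies at the very end of the fingers, on their centre line; the grasp point (between the pads) lies 19 mm behind it; x points along the fingers, y is the direction in which the jaws open and shut, and the axes are right-handed (so a half turn about x gives the same grasp; the last joint's range is limited). The gripper opens to 85 mm and grips with 20 to 120 N. Pads are 22 mm wide; open, the fingers measure 114 mm over their backs; the gripper's body (76 mm by 85 mm) begins 54 mm behind the grasp point. The pads swing forward as they close: fully open they stand 13 mm farther back than shut.
Start: joints at [-1.493, 0.313, 1.498, -0, 1.331, -0.223], TCP at [155.536, -501.438, 231.294] pointing down, gripper open.
Joint ranges: [-2.94, 2.94], [-0.97, 2.17], [0.19, 2.56], [-1.23, 4.37], [0.02, 3.11], [-2.88, 2.88]. Speed limits (rad/s): [2.39, 2.39, 3.01, 3.14, 3.14, 3.14].

### API

Orientations are given as a unit quaternion [w, x, y, z].
In Python, from rig import ctrl gives the robot as it stands. The module is installed in compiled form; this text tells all that it offers.
- The arm moves only by the tool move_arm, never from a script. Its argument "targets" is a list that holds one entry, the list of rows, each a list of 7 numbers: the opening, from 0 (shut) to 1 (fully open), then the shift along the tool's x, y, z each as a share of 150 mm, from -1 to 1, then the turn, a rotation vector about the tool's x, y, z each as a share of 60 degrees, from -1 to 1. A call has 1 to 5 rows; each row shifts and turns the commanded pose from where the row before left it, along the tool's axes as they then stand; what a row does not reach is not made up. A row lasts 1/10 s, in which the tool goes at most 50 mm and 8.59 degrees, less where a joint would pass 70% of its speed; a pose out of reach is approached as far as the arm can. A call with a number of a shift or a turn outside -1 to 1 is refused whole. A call with a gripper value outside its range is refused whole. The fingers move at their own pace and stop on an object; "force" is the grip in N (left out, the last holds). Time passes only in rows, so rows that do not move let the fingers close. It gives the time, the measured TCP pose, the force and the opening at its end, in the units of the state.
- ctrl.sense(): the state, without advancing time (a new reading comes with each control period).
- ctrl.capture(name): name is "scene" or "top" or "wrist"; returns the picture (400x640x3 uint8, red, green, blue); there is no depth.
- ctrl.calibration(name): a dict with "camera_matrix" (3x3 intrinsics, pixels), "extrinsics" (4x4, takes a point from world to camera coordinates); the wrist camera has in their place "tool_from_camera" (4x4, takes a point from camera to tool coordinates, whose origin is the TCP and whose axes are the tool frame's). Camera axes: x right, y down, z forward; pixel columns grow to the right and rows downward; lengths in mm; the calibration is good to about 2 mm. The wrist camera is an equidistant fisheye: a pixel r from the principal point sees the ray r / f radians off the axis. A picture is of the moment at which its call begins: read the wrist's pose just before it. calibration takes no time and is no camera call.
- ctrl.finish_job(): hands the job in, once; it reports no verdict.
Trained networks look in the newest picture that a camera, given by its name, has taken for a name from the list of things; names that differ only in an ending like _2 or _b are one class to them, and where a whole thing is asked for, a point or a joint stands for the part that bears it (a point fixed in the world has none). Each returns a list of dicts, best first, with "confidence" (0 to 1); they miss things now and then, are a little off and sometimes report something else, mostly with a low value. They report only what shows in the picture. A call takes as long as a camera call. They do not tell look-alikes from the thing itself.
- ctrl.recognise(label, camera): "point" ([row, column] in pixels, amid what is visible of it).
- ctrl.cut_out(label, camera): "pixels" (400x640 bool, what is visible of it) and "point" ([row, column] in pixels, amid what is visible of it).
The state is a dict: "time_s": time; "joints": joint angles; "dq": joint speeds; "tau": joint torques, N m; "eef_pos": TCP position; "ee_rot": TCP orientation; "force": force on the tool from outside, world axes, zero at the start; "wrist_torque": the same for the moment, N m; "grip_width": opening from 0.0 (shut) to 1.0 (fully open).
Only numpy, scipy, OpenCV 4.12 (cv2) and the standard library are available. Lean on these libraries where they do the work, as an engineer would, in place of code of your own. Each camera call takes 0.05 s, during which the arm holds its last target.

## Working session

There is one attempt and no reset: what is moved stays moved. The work goes in short steps, Python scripts to look and compute and a tool call to move; the robot and the scene stay as the last step left them, time stands still between calls to the robot, and variables do not carry over. Pictures are saved under pics/ and viewed, and the job is handed in when it is done.

Besides the shell and the picture viewer there is one more tool, called after ">>>" as name([rows], argument=value, ...), one row to a line, values as JSON. move_arm: Moves the arm, as the interface text tells. Shift numbers are shares of 150 mm and turn numbers shares of 60 degrees, none past 1 either way. Its arguments: {"type":"object","properties":{"targets":{"type":"array","items":{"type":"array","items":{"type":"array","items":{"type":"number","minimum":-1,"maximum":1}}}},"force":{"type":"number"}},"required":["targets"]}

```bash
mkdir -p pics; ls; python3 - <<'E'
from rig import ctrl
import cv2,numpy as np
s=ctrl.sense()
for k in ('time_s','joints','eef_pos','ee_rot','force','grip_width'): print(k,s[k])
for n in ('scene','top','wrist'):
    im=ctrl.capture(n); cv2.imwrite(f'pics/{n}0.png',im[:,:,::-1])
    c=ctrl.calibration(n); print(n,{k:np.round(v,3).tolist() for k,v in c.items()})
E
```

```text
pics
time_s 0.0
joints [-1.49340661e+00  3.13462529e-01  1.49845879e+00  4.31781694e-06
  1.33102898e+00 -2.23377587e-01]
eef_pos [ 155.5120238  -501.15435654  230.72050712]
ee_rot [ 0.10545795  0.69916252  0.10641518 -0.69908955]
force [-0.07720762  0.3043333  -1.12764364]
grip_width 0.9990808667128009
scene {'camera_matrix': [[362.123, 0.0, 320.807], [0.0, 362.123, 205.458], [0.0, 0.0, 1.0]], 'extrinsics': [[0.166, 0.986, 0.011, -4.186], [0.846, -0.136, -0.515, -333.015], [-0.507, 0.095, -0.857, 1173.807], [0.0, 0.0, 0.0, 1.0]]}
top {'camera_matrix': [[465.134, 0.0, 320.944], [0.0, 465.134, 204.138], [0.0, 0.0, 1.0]], 'extrinsics': [[0.023, -1.0, -0.017, -85.852], [-0.988, -0.021, -0.151, 444.015], [0.15, 0.021, -0.988, 1356.539], [0.0, 0.0, 0.0, 1.0]]}
wrist {'camera_matrix': [[309.707, 0.0, 321.69], [0.0, 309.707, 200.239], [0.0, 0.0, 1.0]], 'tool_from_camera': [[-0.001, -0.264, 0.965, -143.094], [1.0, -0.0, 0.001, 0.646], [-0.0, 0.965, 0.264, -66.858], [0.0, 0.0, 0.0, 1.0]]}
```

View pics/scene0.png

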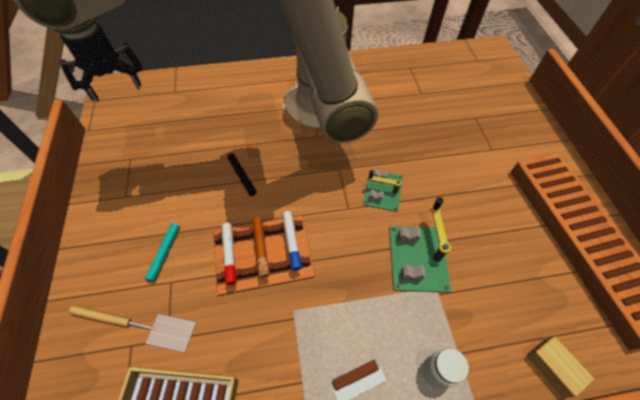

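View pics/top0.png

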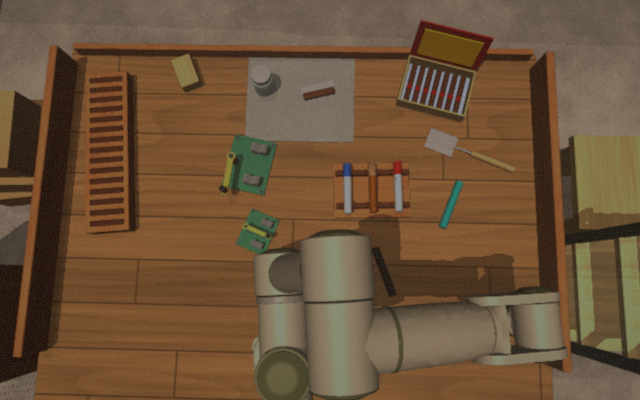

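View pics/wrist0.png

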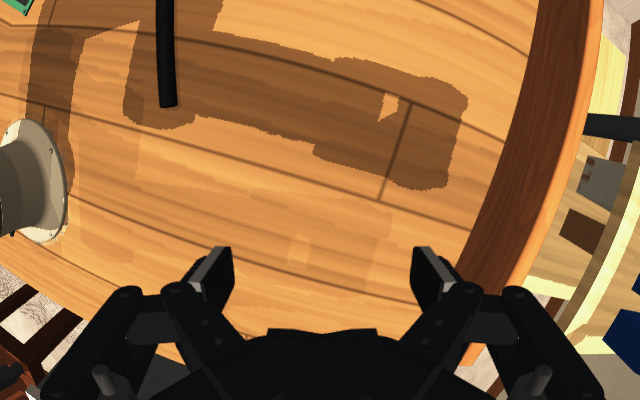

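The top view shows the red-capped tube at about row 187, column 397. The larger green jig is near (165, 252), with the strap on its left side and the knob around (188, 225). The smaller decoy jig is near (230, 258).

```bash
cat > h.py <<'E'
from rig import ctrl
import cv2,numpy as np
from scipy.spatial.transform import Rotation as R
def rot(q): return R.from_quat([q[1],q[2],q[3],q[0]]).as_matrix()
def ray(cam,rc,state=None):
    c=ctrl.calibration(cam);K=c['camera_matrix'];u=(rc[1]-K[0,2])/K[0,0];v=(rc[0]-K[1,2])/K[1,1]
    if cam!='wrist':
        E=np.array(c['extrinsics']);Rm=E[:3,:3];o=-Rm.T@E[:3,3];d=Rm.T@np.array([u,v,1])
    else:
        th=np.hypot(u,v);s=np.sin(th)/max(th,1e-9)
        d=np.array([u*s,v*s,np.cos(th)]);T=np.array(c['tool_from_camera'])
        W=rot(state['ee_rot']);o=W@T[:3,3]+state['eef_pos'];d=W@T[:3,:3]@d
    return o,d/np.linalg.norm(d)
def atz(cam,rc,z,state=None):
    o,d=ray(cam,rc,state);return o+d*(z-o[2])/d[2]
def proj(cam,P,state=None):
    c=ctrl.calibration(cam);K=c['camera_matrix'];P=np.atleast_2d(P).astype(float)
    if cam!='wrist':
        E=np.array(c['extrinsics']);q=P@E[:3,:3].T+E[:3,3];uv=q[:,:2]/q[:,2:]
    else:
        T=np.array(c['tool_from_camera']);W=rot(state['ee_rot'])
        q=((P-state['eef_pos'])@W-T[:3,3])@T[:3,:3]
        r=np.linalg.norm(q[:,:2],axis=1);th=np.arctan2(r,q[:,2]);uv=q[:,:2]*(th/r)[:,None]
    return np.c_[uv[:,1]*K[1,1]+K[1,2],uv[:,0]*K[0,0]+K[0,2]]
def delta(s,pos,xax=None):  # world pos -> tool shift mm
    return rot(s['ee_rot']).T@(np.array(pos)-s['eef_pos'])
E
python3 - <<'E'
from h import *
for cam in ('top','scene'):
    ctrl.capture(cam)
    for lab,z in (('tube_center',46),('knob',93),('strap',68),('seat',50)):
        try: r=ctrl.cut_out(lab,cam)
        except Exception as e: print(lab,e); continue
        for d in r[:6]:
            m=np.argwhere(d['pixels']); 
            if len(m)<3: continue
            ctr,(w,h),a=cv2.minAreaRect(m.astype(np.float32))
            b=cv2.boxPoints((ctr,(w,h),a))
            e=[(b[0]+b[1])/2,(b[2]+b[3])/2] if np.linalg.norm(b[0]-b[1])<np.linalg.norm(b[1]-b[2]) else [(b[1]+b[2])/2,(b[3]+b[0])/2]
            print(cam,lab,round(d['confidence'],2),np.round(d['point']),len(m),np.round(atz(cam,d['point'],z)), 'ends',[np.round(x).tolist() for x in e],[np.round(atz(cam,x,z)[:2]).tolist() for x in e])
E
```

```text
top tube_center 0.88 [187. 394.] 435 [ 501. -292.   46.] ends [[161.0, 396.0], [211.0, 398.0]] [[579.0, -298.0], [428.0, -305.0]]
top tube_center 0.76 [269. 384.] 402 [ 257. -262.   46.] ends [[247.0, 374.0], [294.0, 392.0]] [[321.0, -235.0], [187.0, -286.0]]
top tube_center 0.56 [203. 450.] 370 [ 456. -455.   46.] ends [[227.0, 441.0], [181.0, 459.0]] [[383.0, -430.0], [521.0, -484.0]]
top knob 0.66 [232. 256.] 144 [354. 106.  93.] ends [[225.0, 242.0], [238.0, 270.0]] [[372.0, 146.0], [338.0, 66.0]]
top knob 0.5 [173. 228.] 260 [521. 195.  93.] ends [[194.0, 222.0], [153.0, 231.0]] [[460.0, 208.0], [583.0, 189.0]]
top strap 0.73 [230. 256.] 104 [361. 110.  68.] ends [[226.0, 243.0], [237.0, 269.0]] [[372.0, 149.0], [341.0, 71.0]]
top strap 0.65 [179. 229.] 209 [509. 195.  68.] ends [[193.0, 223.0], [154.0, 229.0]] [[467.0, 211.0], [586.0, 200.0]]
top seat 0.63 [166. 249.] 2451 [554. 142.  50.] ends [[198.0, 240.0], [138.0, 253.0]] [[458.0, 163.0], [642.0, 133.0]]
top seat 0.62 [230. 257.] 1214 [363. 109.  50.] ends [[250.0, 249.0], [214.0, 264.0]] [[303.0, 131.0], [410.0, 89.0]]
sc
[... 412 characters left out ...]
6. 440.] 449 [538. 192.  93.] ends [[198.0, 435.0], [252.0, 443.0]] [[461.0, 207.0], [602.0, 178.0]]
scene knob 0.63 [182. 381.] 209 [395.  89.  93.] ends [[175.0, 367.0], [181.0, 401.0]] [[368.0, 60.0], [402.0, 138.0]]
scene strap 0.97 [223. 439.] 524 [519. 206.  68.] ends [[197.0, 435.0], [253.0, 443.0]] [[446.0, 219.0], [594.0, 189.0]]
scene strap 0.51 [181. 379.] 169 [375.  93.  68.] ends [[175.0, 367.0], [181.0, 400.0]] [[352.0, 67.0], [384.0, 147.0]]
scene seat 0.8 [260. 420.] 4048 [595. 138.  50.] ends [[198.0, 416.0], [295.0, 422.0]] [[431.0, 180.0], [676.0, 118.0]]
scene seat 0.68 [189. 380.] 1294 [388.  95.  50.] ends [[208.0, 379.0], [171.0, 385.0]] [[445.0, 78.0], [335.0, 124.0]]
```

```bash
cat > go.py <<'E'
from h import *
def plan(pos,ydir):
    """needed tool shift (share 150) and total roll about tool axes (share 60deg) for tool-down pose, jaw axis along ydir (mod 180)"""
    s=ctrl.sense();W=rot(s['ee_rot'])
    y=np.array([*ydir,0.]);y/=np.linalg.norm(y)
    best=None
    for sg in (1,-1):
        x=np.array([0,0,-1.]);Rg=np.c_[x,sg*y,np.cross(x,sg*y)]
        rv=R.from_matrix(W.T@Rg).as_rotvec()
        print('sg',sg,'turn share60',np.round(np.degrees(rv)/60,3),'q6',np.round(s['joints'][5],2))
    d=np.array(pos)-s['eef_pos']
    print('shift share150',np.round(W.T@d/150,3),'world d',np.round(d,1),'pos',np.round(s['eef_pos'],1),'f',np.round(s['force'],1),'grip',round(s['grip_width'],3),'t',s['time_s'])
    print('axes tool y,z in world',np.round(W[:,1],3),np.round(W[:,2],3))
E
python3 - <<'E'
from go import *
plan([440,-302,230],[0.04,-1])
print(atz('top',[148,260],45),atz('top',[180,252],45))
E
```

```text
sg 1 turn share60 [ 0.249 -0.    -0.   ] q6 -0.22
sg -1 turn share60 [-2.751  0.    -0.   ] q6 -0.22
shift share150 [ 0.009 -0.708 -2.205] world d [284.5 199.4  -1.3] pos [ 155.5 -501.4  231.3] f [-0.5 -0.3 -0.3] grip 1.0 t 0.65
axes tool y,z in world [ 0.296 -0.955  0.   ] [-0.955 -0.296  0.   ]
[611.74806875 112.02665615  45.        ] [512.69839051 131.75192837  45.        ]
```

>>> move_arm([
  [[1, 0, -0.063, -0.246, 0, 0, 0], [1, 0, -0.063, -0.246, 0, 0, 0], [1, 0, -0.063, -0.246, 0, 0, 0], [1, 0, -0.063, -0.246, 0, 0, 0], [1, 0, -0.063, -0.246, 0, 0, 0]],
])

```text
time_s: 1.15
eef_pos: [319.0, -400.7, 231.4]
ee_rot: [0.106, 0.699, 0.106, -0.699]
force: [0.4, -1.2, 0.1]
grip_width: 1.001
```

>>> move_arm([
  [[0.6, 0, -0.063, -0.246, 0, 0, 0], [0.6, 0, -0.063, -0.246, 0, 0, 0], [0.6, 0, -0.063, -0.246, 0, 0, 0], [0.6, 0, -0.063, -0.246, 0, 0, 0], [0.6, 0, -0.063, -0.246, 0, 0, 0]],
])

```text
time_s: 1.65
eef_pos: [481.2, -300.8, 231.4]
ee_rot: [0.106, 0.699, 0.106, -0.699]
force: [0.1, 0.0, -0.4]
grip_width: 0.599
```

>>> move_arm([
  [[0.6, 0, 0, 0, 0.125, 0, 0], [0.6, 0, 0, 0, 0.124, 0, 0], [0.6, 0, 0, 0, 0, 0, 0], [0.6, 0, 0, 0, 0, 0, 0]],
])

```text
time_s: 2.05
eef_pos: [479.9, -301.9, 231.3]
ee_rot: [-0.015, -0.707, -0.015, 0.707]
force: [-0.8, -1.0, -0.6]
grip_width: 0.6
```

```bash
python3 - <<'E'
from go import *
s=ctrl.sense()
im=ctrl.capture('wrist'); cv2.imwrite('pics/w1.png',im[:,:,::-1])
for d in ctrl.cut_out('tube_center','wrist'):
    m=np.argwhere(d['pixels']); W=np.array([atz('wrist',p,46,s)[:2] for p in m])
    c,(w,h),a=cv2.minAreaRect(W.astype(np.float32))
    print(d['confidence'],d['point'],atz('wrist',d['point'],46,s),'rect',c,w,h,a)
plan([503,-302,27],[0.04,-1])
E
```

```text
0.93 [308.1, 278.6] [ 311.7192685  -254.97271967   46.        ] rect (313.0069274902344, -255.96641540527344) 78.1119155883789 24.158527374267578 22.327028274536133Traceback (most recent call last):
  File "<stdin>", line 5, in <module>
  File "h.py", line 15, in atz
    o,d=ray(cam,rc,state);return o+d*(z-o[2])/d[2]
        ~~~^^^^^^^^^^^^^^
  File "h.py", line 6, in ray
    c=ctrl.calibration(cam);K=c['camera_matrix'];u=(rc[1]-K[0,2])/K[0,0];v=(rc[0]-K[1,2])/K[1,1]
ValueError: time passes only in moves, steps and waits
```

View pics/w1.png

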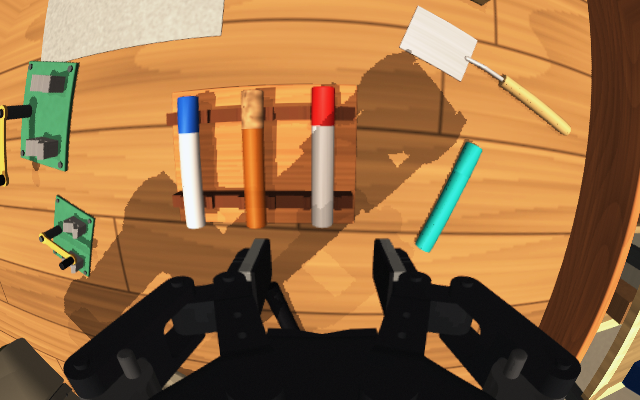

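The wrist view shows the red-capped tube from about (88, 323) to (226, 321). Each pixel conversion was re-reading the calibration, so I'll cache it.

```bash
python3 - <<'E'
from rig import ctrl
import pickle,numpy as np
pickle.dump({n:{k:np.array(v) for k,v in ctrl.calibration(n).items()} for n in('scene','top','wrist')},open('cal.pkl','wb'))
t=open('h.py').read().replace('ctrl.calibration(cam)','CAL[cam]').replace('def rot',"import pickle\nCAL=pickle.load(open('cal.pkl','rb'))\ndef rot",1)
open('h.py','w').write(t)
E
python3 - <<'E'
from go import *
s=ctrl.sense()
ctrl.capture('wrist')
for d in ctrl.cut_out('tube_center','wrist'):
    m=np.argwhere(d['pixels']); W=np.array([atz('wrist',p,46,s)[:2] for p in m])
    c,(w,h),a=cv2.minAreaRect(W.astype(np.float32))
    print(d['confidence'],d['point'],atz('wrist',d['point'],46,s),'rect',np.round(c,1),w,h,a)
plan([503,-302,27],[0.04,-1])
# mask jig in wrist
for d in ctrl.cut_out('seat','wrist'): print('seat',d['confidence'],d['point'],atz('wrist',d['point'],8,s),d['pixels'].sum())
E
```

```text
0.89 [305.7, 277.9] [ 315.4801651  -254.06198363   46.        ] rect [ 314.  -255.5] 78.21672821044922 24.638521194458008 18.554697036743164
0.61 [154.2, 323.3] [ 508.02858889 -303.55360067   46.        ] rect [ 503.2 -303.2] 154.818115234375 26.32513427734375 1.4179049730300903
0.61 [195.9, 450.7] [ 468.76119236 -453.75728217   46.        ] rect [ 466.8 -451.2] 28.66522216796875 141.7955780029297 68.4280776977539
sg 1 turn share60 [ 0.001 -0.    -0.   ] q6 0.76
sg -1 turn share60 [-2.999  0.    -0.   ] q6 0.76
shift share150 [ 1.362  0.006 -0.154] world d [  23.2    0.  -204.3] pos [ 479.8 -302.   231.3] f [-0.2 -0.1  0.6] grip 0.6 t 2.25
axes tool y,z in world [ 0.041 -0.999  0.   ] [-0.999 -0.041 -0.   ]
seat 0.96 [237.3, 69.2] [364.63508521 116.11470263   8.        ] 2761
seat 0.91 [113.2, 41.6] [573.4654148  153.79659613   8.        ] 5755
```

>>> move_arm([
  [[0.6, 0.2, 0.003, -0.031, 0, 0, 0], [0.6, 0.2, 0.003, -0.031, 0, 0, 0], [0.6, 0.2, 0.003, -0.031, 0, 0, 0], [0.6, 0.2, 0.003, -0.031, 0, 0, 0], [0.6, 0.2, 0.003, -0.031, 0, 0, 0]],
])

```text
time_s: 2.8
eef_pos: [503.4, -303.2, 80.2]
ee_rot: [0.014, 0.707, 0.014, -0.707]
force: [0.8, -0.3, -0.8]
grip_width: 0.6
```

```bash
python3 - <<'E'
from go import *
s=ctrl.sense()
im=ctrl.capture('wrist'); cv2.imwrite('pics/w2.png',im[:,:,::-1])
for d in ctrl.cut_out('tube_center','wrist'):
    m=np.argwhere(d['pixels']); W=np.array([atz('wrist',p,46,s)[:2] for p in m])
    c,(w,h),a=cv2.minAreaRect(W.astype(np.float32))
    print(d['confidence'],d['point'],atz('wrist',d['point'],46,s),'rect',np.round(c,1),w,h,a)
plan([503,-303,26],[0.04,-1])
E
```

```text
0.96 [208.6, 319.1] [ 516.76005926 -302.00673868   46.        ] rect [ 501.5 -302.7] 158.1009521484375 25.53631019592285 2.6034276485443115
0.59 [244.5, 520.3] [ 494.38035604 -449.74783355   46.        ] rect [ 479.6 -442.2] 27.10525894165039 119.27871704101562 69.25445556640625
sg 1 turn share60 [0.001 0.005 0.005] q6 0.79
sg -1 turn share60 [-2.999 -0.007  0.007] q6 0.79
shift share150 [ 0.345  0.01  -0.008] world d [  1.   -1.2 -51.7] pos [ 502.  -301.8   77.7] f [-0.7 -0.3 -0.2] grip 0.602 t 2.9
axes tool y,z in world [ 0.041 -0.999 -0.005] [-0.999 -0.041  0.005]
```

View pics/w2.png

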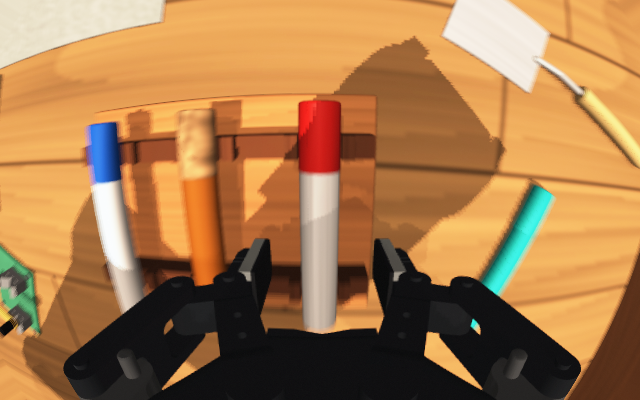

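The red tube runs centrally between the fingers, from (100, 320) to (330, 320). I'll go down and grip.

>>> move_arm([
  [[0.6, 0.13, 0.002, 0, 0, 0, 0], [0.6, 0.13, 0, 0, 0, 0, 0], [0.6, 0.085, 0, 0, 0, 0, 0], [0.6, 0, 0, 0, 0, 0, 0], [0.6, 0, 0, 0, 0, 0, 0]],
], force=40)

```text
time_s: 3.4
eef_pos: [503.7, -303.9, 30.7]
ee_rot: [0.015, 0.707, 0.014, -0.707]
force: [-0.1, -0.1, 0.9]
grip_width: 0.6
```

>>> move_arm([
  [[0.1, 0, 0, 0, 0, 0, 0], [0.1, 0, 0, 0, 0, 0, 0], [0.1, 0, 0, 0, 0, 0, 0], [0.1, 0, 0, 0, 0, 0, 0], [0.1, 0, 0, 0, 0, 0, 0]],
], force=40)

```text
time_s: 3.9
eef_pos: [503.7, -303.8, 30.6]
ee_rot: [0.015, 0.707, 0.014, -0.707]
force: [-1.0, 0.9, 6.4]
grip_width: 0.262
```

>>> move_arm([
  [[0.1, -0.05, 0, 0, 0, 0, 0], [0.1, -0.15, 0, 0, 0, 0, 0], [0.1, -0.25, 0, 0, 0, 0, 0], [0.1, -0.3, 0, 0, 0, 0, 0], [0.1, -0.3, 0, 0, 0, 0, 0]],
], force=40)

```text
time_s: 4.4
eef_pos: [503.0, -303.2, 189.1]
ee_rot: [-0.014, -0.707, -0.014, 0.707]
force: [0.2, -0.1, 0.2]
grip_width: 0.27
```

```bash
python3 - <<'E'
from go import *
s=ctrl.sense()
im=ctrl.capture('wrist'); cv2.imwrite('pics/w3.png',im[:,:,::-1])
plan([503,-303,180],[0.04,-1])
E
```

```text
sg 1 turn share60 [ 0.    -0.008 -0.008] q6 0.79
sg -1 turn share60 [-3.     0.013 -0.013] q6 0.79
shift share150 [ 0.115 -0.015  0.015] world d [ -2.2   2.  -17.3] pos [ 505.2 -305.   197.3] f [ 0.8 -1.3  7.8] grip 0.268 t 4.45
axes tool y,z in world [ 0.04  -0.999  0.009] [-0.999 -0.04  -0.009]
```

View pics/w3.png

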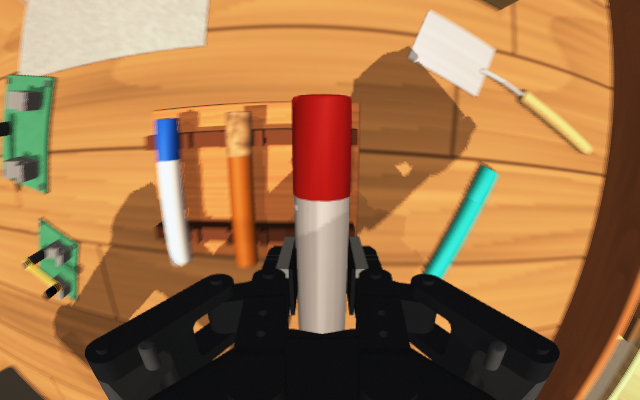

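>>> move_arm([
  [[0.1, -0.03, -0.28, 0, 0, 0, 0], [0.1, -0.03, -0.28, 0, 0, 0, 0], [0.1, -0.03, -0.28, 0, 0, 0, 0], [0.1, -0.03, -0.28, 0, 0, 0, 0], [0.1, -0.03, -0.28, 0, 0, 0, 0]],
])

```text
time_s: 4.95
eef_pos: [494.5, -92.0, 209.9]
ee_rot: [0.014, 0.707, 0.014, -0.707]
force: [0.1, 0.4, -1.8]
grip_width: 0.265
```

>>> move_arm([
  [[0.1, 0, -0.28, 0, 0, 0, 0], [0.1, 0, -0.28, 0, 0, 0, 0], [0.1, 0, -0.28, 0.1, 0, 0, 0], [0.1, 0, -0.28, 0.1, 0, 0, 0], [0.1, 0, -0.2, 0.1, 0, 0, 0]],
])

```text
time_s: 5.45
eef_pos: [440.9, 104.5, 209.7]
ee_rot: [0.014, 0.707, 0.015, -0.707]
force: [0.4, 0.6, -0.5]
grip_width: 0.266
```

>>> move_arm([
  [[0.1, 0, 0, 0.1, 0, 0, 0], [0.1, 0, 0, 0, 0, 0, 0], [0.1, 0, 0, 0, 0, 0, 0]],
])

```text
time_s: 5.75
eef_pos: [427.4, 101.6, 209.9]
ee_rot: [0.014, 0.707, 0.014, -0.707]
force: [0.8, -0.0, -1.6]
grip_width: 0.264
```

```bash
python3 - <<'E'
from go import *
import pickle
s=ctrl.sense()
im=ctrl.capture('wrist'); cv2.imwrite('pics/w4.png',im[:,:,::-1])
D={'s':s}
for lab in ('seat','knob','strap','tube_center'):
    D[lab]=ctrl.cut_out(lab,'wrist')
    for d in D[lab]: print(lab,d['confidence'],d['point'],d['pixels'].sum())
pickle.dump(D,open('d4.pkl','wb'))
for n in ('top','scene'):
    cv2.imwrite(f'pics/{n}4.png',ctrl.capture(n)[:,:,::-1])
plan([503,-303,180],[0.04,-1])
E
```

```text
seat 0.66 [217.8, 282.5] 1842
seat 0.45 [85.9, 219.4] 2989
knob 0.82 [231.5, 276.2] 272
knob 0.79 [86.7, 218.6] 2951
strap 0.95 [84.8, 218.6] 3010
strap 0.86 [232.8, 279.3] 244
tube_center 0.82 [291.5, 541.5] 989
tube_center 0.8 [204.3, 322.1] 12749
tube_center 0.62 [200.6, 632.9] 473
sg 1 turn share60 [-0.001  0.     0.   ] q6 1.5
sg -1 turn share60 [ 2.999  0.    -0.   ] q6 1.5
shift share150 [ 0.196  2.715 -0.398] world d [  75.7 -404.5  -29.4] pos [427.3 101.5 209.4] f [ 1.3  0.5 -0.9] grip 0.266 t 6.1
axes tool y,z in world [ 0.039 -0.999 -0.   ] [-0.999 -0.039  0.   ]
```

View pics/w4.png

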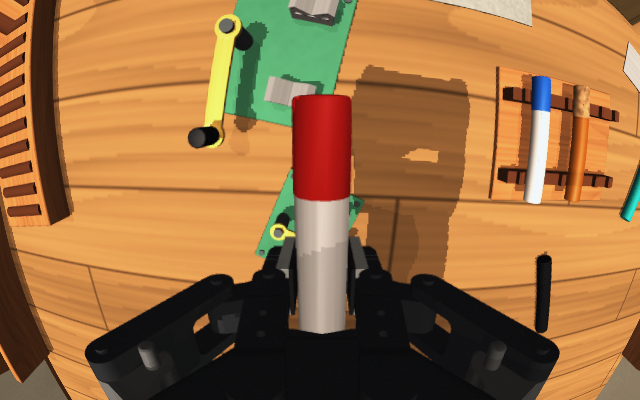

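The tube hides the near V-block. The strap's pivot shows at (25, 228) and the knob at (135, 203). I'll step sideways for a clear view.

>>> move_arm([
  [[0.1, -0.1, 0.2, -0.2, 0, 0, 0], [0.1, -0.1, 0.2, -0.2, 0, 0, 0], [0.1, 0, 0.15, -0.15, 0, 0, 0], [0.1, 0, 0, 0, 0, 0, 0], [0.1, 0, 0, 0, 0, 0, 0]],
])

```text
time_s: 6.6
eef_pos: [512.7, 22.4, 239.0]
ee_rot: [-0.014, -0.707, -0.014, 0.707]
force: [-0.2, -0.6, -0.1]
grip_width: 0.266
```

```bash
python3 - <<'E'
from go import *
import pickle
s=ctrl.sense()
im=ctrl.capture('wrist'); cv2.imwrite('pics/w5.png',im[:,:,::-1])
cv2.imwrite('pics/w5z.png',cv2.resize(im[0:250,0:340],None,fx=2.3,fy=2.3,interpolation=cv2.INTER_CUBIC)[:,:,::-1])
pickle.dump(s,open('s5.pkl','wb'))
plan([503,-303,180],[0.04,-1])
E
```

```text
sg 1 turn share60 [-0.     0.001  0.   ] q6 1.35
sg -1 turn share60 [ 3.e+00  1.e-03 -1.e-03] q6 1.35
shift share150 [0.394 2.169 0.149] world d [  -9.4 -325.9  -59.2] pos [512.4  22.9 239.2] f [ 0.2  0.6 -0.2] grip 0.263 t 6.65
axes tool y,z in world [ 0.04  -0.999 -0.   ] [-0.999 -0.04   0.001]
```

View pics/w5z.png

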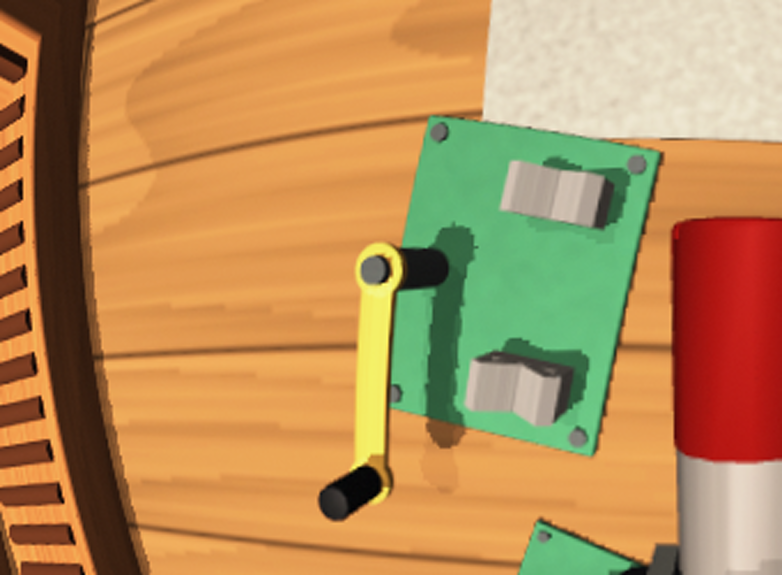

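The zoom shows the pivot post top at zoom (col 375, row 269), the knob top at (335, 502), and the plate corners at (430, 116), (662, 153) and (593, 455). I'll compute the seat pose from these, then overlay a model to check it.

```bash
cat > jig.py <<'E'
from h import *
import pickle
def W(p): return [p[1]/2.3,p[0]/2.3]
def model(sx,sy,yaw,a):
    c,n=np.cos(yaw),np.sin(yaw);Rz=np.array([[c,-n,0],[n,c,0],[0,0,1]])
    S=lambda P:(np.atleast_2d(P)@Rz.T)+[sx,sy,0]
    L=[]
    for bx in(-50,50):
        for y,z in((-17,50),(17,50),(0,33)): L.append(S([[bx-12.5,y,z],[bx+12.5,y,z]]))
        for e in(-12.5,12.5): L.append(S([[bx+e,-17,50],[bx+e,0,33],[bx+e,17,50]]))
    t=np.linspace(0,6.3,30)
    cyl=lambda x,y,z,r:S(np.c_[x+r*np.cos(t),y+r*np.sin(t),0*t+z])
    L.append(cyl(0,70,77,13)); kx,ky=-105*np.sin(a),70-105*np.cos(a)
    L.append(cyl(kx,ky,108,9));L.append(cyl(kx,ky,71,9))
    L.append(S([[-75,0,50],[75,0,50]]))
    return L
def draw(im,L,cam,s,z,off,name):
    o=cv2.resize(im[off[0]:off[0]+off[2],off[1]:off[1]+off[3]],None,fx=z,fy=z,interpolation=cv2.INTER_CUBIC)
    for P in L:
        Q=np.vstack([P[i]+(P[i+1]-P[i])*k/5 for i in range(len(P)-1) for k in range(6)])
        uv=(proj(cam,Q,s)-off[:2]+0.5)*z-0.5
        cv2.polylines(o,[np.round(uv[:,::-1]).astype(int)],False,(0,0,255),1)
    cv2.imwrite(name,o)
E
python3 - <<'E'
from jig import *
s=pickle.load(open('s5.pkl','rb'));im=cv2.imread('pics/w5.png')
P=atz('wrist',W((375,269)),77,s);A,B,C=[atz('wrist',W(p),8,s) for p in((430,116),(662,153),(593,455))]
K=atz('wrist',W((335,502)),108,s);K2=atz('wrist',W((378,485)),71,s)
print('P',P,'A',A,'B',B,'C',C,'K',K,'|PK|',np.linalg.norm((K-P)[:2]))
y1=np.arctan2(*(B-C)[[1,0]]); y2=np.arctan2(*(A-B)[[1,0]])-np.pi/2; print('yaw',np.degrees([y1,y2]))
yaw=(y1+y2)/2
x=np.array([np.cos(yaw),np.sin(yaw)]);y=np.array([-x[1],x[0]])
S=P[:2]-70*y; d=(K-P)[:2]; a=np.arctan2(-d@x,-d@y); print('seat',S,'yaw',yaw,'strap',a)
draw(im,model(*S,yaw,a),'wrist',s,2.3,(0,0,250,340),'pics/o5.png')
for n in('top','scene'):
    i=cv2.imread(f'pics/{n}0.png'); q=proj(n,[*S,50])[0].astype(int)-[50,70]
    draw(i,model(*S,yaw,a),n,None,5,(q[0],q[1],100,140),f'pics/o5{n}.png')
E
```

```text
P [581.4700133  193.09479085  77.        ] A [667.46458724 198.4707365    8.        ] B [640.77623749  66.82891264   8.        ] C [477.34578813 101.0612557    8.        ] K [477.90089973 205.26216672 108.        ] |PK| 104.2813805022636
yaw [-11.83021055 -11.46050663]
seat [567.34027912 124.5356878 ] yaw -0.20324984997874862 strap 1.4844911676745738
```

View pics/o5.png

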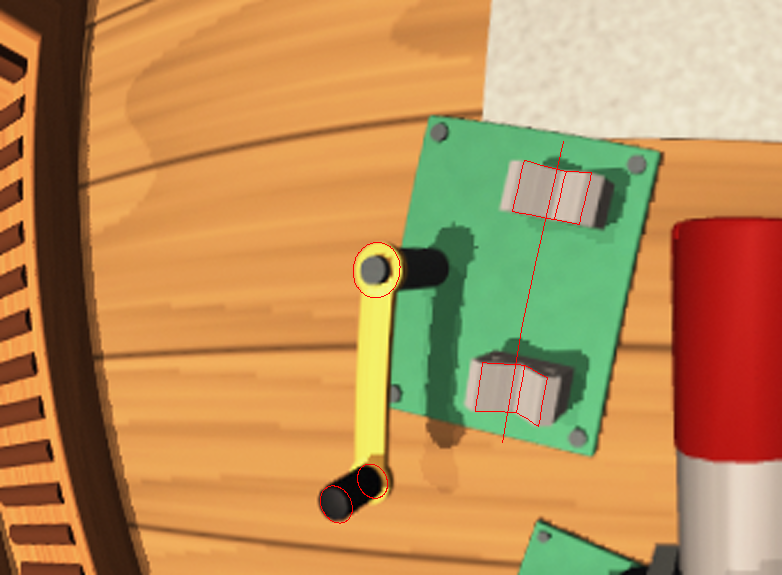

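View pics/o5top.png

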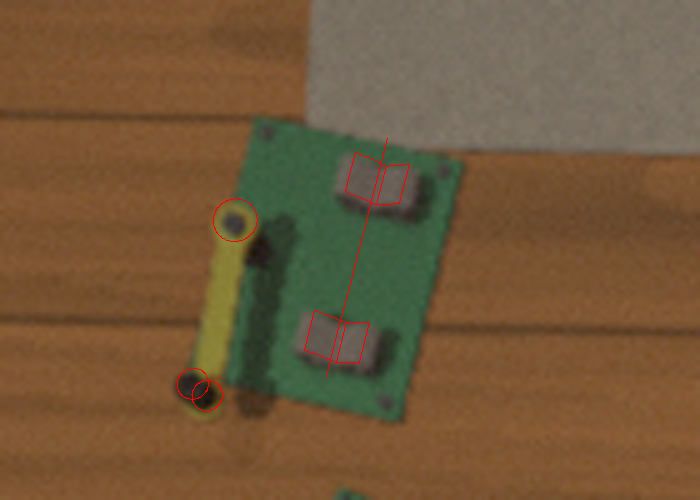

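View pics/o5scene.png

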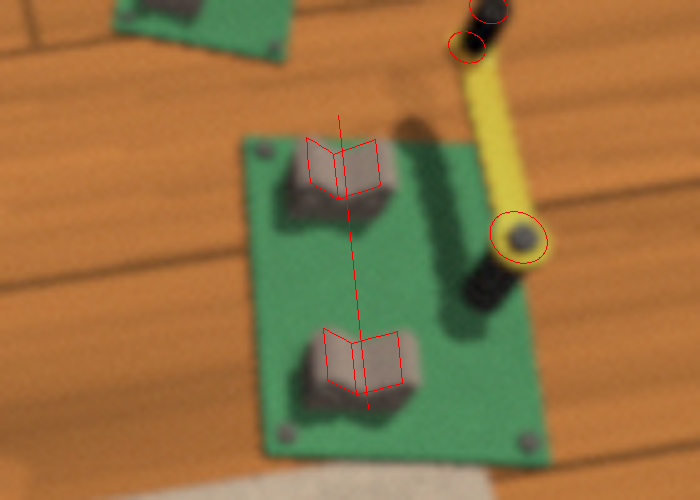

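The overlay fits the blocks, post and knob in all three cameras to about 2 mm. Next is the tube's position within the grip.

```bash
python3 - <<'E'
from go import *
import pickle
s=ctrl.sense()
im=ctrl.capture('wrist')
hsv=cv2.cvtColor(im,cv2.COLOR_RGB2HSV)
red=((hsv[...,0]<8)|(hsv[...,0]>172))&(hsv[...,1]>170)&(hsv[...,2]>70)
for c in (312,322,332):
    r=np.where(red[80:260,c])[0]+80; print(c,r.min(),r.max())
r=np.where(red[150])[0]; r=r[(r>280)&(r<360)];print('cols150',r.min(),r.max())
W=rot(s['ee_rot'])
for dz in(-5,0,5):
  for z,x in((-75,-27),(-33,-27)):
    print(dz,z,proj('wrist',W@np.array([x,0,z+dz])+s['eef_pos'],s).round(1))
for y in(-12,12): print('y',y,proj('wrist',W@np.array([-15,y,-60])+s['eef_pos'],s).round(1))
plan([567.3,124.5,130],[np.sin(-.2033),-np.cos(-.2033)])
E
```

```text
312 94 199
322 94 200
332 95 199
cols150 292 350
-5 -75 [[ 83.2 319.6]]
-5 -33 [[193.5 319.7]]
0 -75 [[ 96.4 319.6]]
0 -33 [[206.  319.7]]
5 -75 [[109.7 319.6]]
5 -33 [[218.1 319.7]]
y -12 [[134.8 290.7]]
y 12 [[134.8 348.9]]
sg 1 turn share60 [0.233 0.001 0.   ] q6 1.35
sg -1 turn share60 [-2.767e+00 -0.000e+00  1.000e-03] q6 1.35
shift share150 [ 0.729 -0.66  -0.395] world d [  55.1  101.3 -109.4] pos [512.2  23.2 239.4] f [ 0.2 -0.3 -0.7] grip 0.266 t 6.7
axes tool y,z in world [ 0.041 -0.999 -0.   ] [-0.999 -0.041  0.001]
```

>>> move_arm([
  [[0.1, 0.1, -0.22, -0.131, 0, 0, 0], [0.1, 0.1, -0.22, -0.131, 0, 0, 0], [0.1, 0.1, -0.22, -0.131, 0, 0, 0], [0.1, 0, 0, 0, 0.117, 0, 0], [0.1, 0, 0, 0, 0.116, 0, 0]],
])

```text
time_s: 7.2
eef_pos: [567.0, 125.8, 193.9]
ee_rot: [0.073, -0.703, 0.073, 0.704]
force: [-0.4, 0.2, -0.9]
grip_width: 0.269
```

>>> move_arm([
  [[0.1, 0.2, 0, 0, 0, 0, 0], [0.1, 0.2, 0, 0, 0, 0, 0], [0.1, 0, 0, 0, 0, 0, 0], [0.1, 0, 0, 0, 0, 0, 0]],
])

```text
time_s: 7.6
eef_pos: [567.6, 124.4, 135.5]
ee_rot: [-0.072, 0.704, -0.072, -0.703]
force: [1.0, -0.0, -0.2]
grip_width: 0.264
```

```bash
python3 - <<'E'
from go import *
import pickle
s=ctrl.sense()
im=ctrl.capture('wrist'); cv2.imwrite('pics/w6.png',im[:,:,::-1])
for n in ('top','scene'): cv2.imwrite(f'pics/{n}6.png',ctrl.capture(n)[:,:,::-1])
plan([567.0,124.5,60],[np.sin(-.2033),-np.cos(-.2033)])
plan([567.0,124.5,36],[np.sin(-.2033),-np.cos(-.2033)])
E
```

```text
sg 1 turn share60 [-0.    -0.003  0.001] q6 1.79
sg -1 turn share60 [3.e+00 1.e-03 4.e-03] q6 1.79
shift share150 [ 0.509 -0.     0.011] world d [ -1.3   0.3 -76.4] pos [568.3 124.2 136.4] f [-0.9 -1.1 -0.7] grip 0.266 t 7.75
axes tool y,z in world [-0.202 -0.979 -0.001] [-0.979  0.202 -0.003]
sg 1 turn share60 [-0.    -0.003  0.001] q6 1.79
sg -1 turn share60 [3.e+00 1.e-03 4.e-03] q6 1.79
shift share150 [0.669 0.    0.011] world d [  -1.3    0.3 -100.4] pos [568.3 124.2 136.4] f [-0.9 -1.1 -0.7] grip 0.266 t 7.75
axes tool y,z in world [-0.202 -0.979 -0.001] [-0.979  0.202 -0.003]
```

View pics/w6.png

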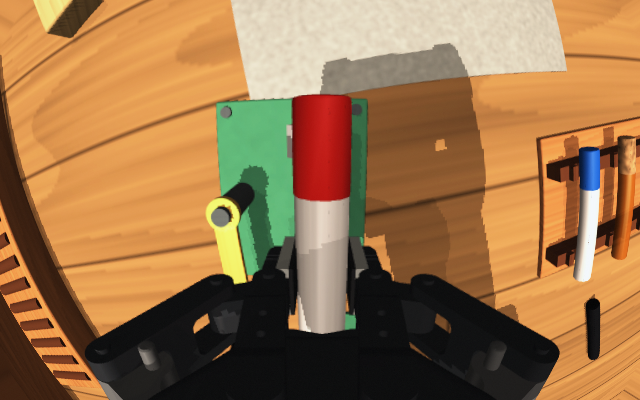

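View pics/scene6.png

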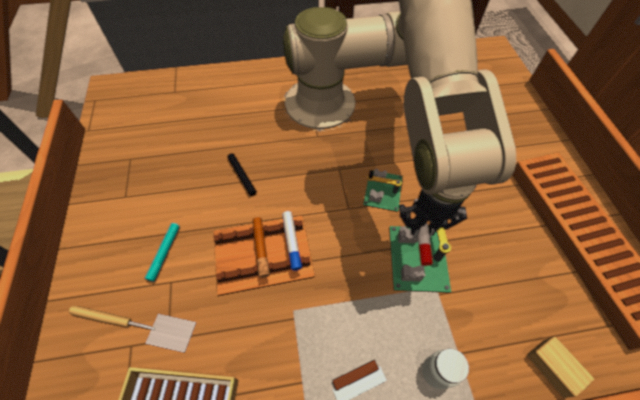

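The tube runs parallel to the plate edges and is over the blocks, with the strap to the left and clear. Lowering now.

>>> move_arm([
  [[0.1, 0.15, 0, 0.003, 0, 0, 0], [0.1, 0.15, 0, 0, 0, 0, 0], [0.1, 0.12, 0, 0, 0, 0, 0], [0.1, 0.09, 0, 0, 0, 0, 0], [0.1, 0.05, 0, 0, 0, 0, 0]],
])

```text
time_s: 8.25
eef_pos: [567.4, 124.1, 50.3]
ee_rot: [-0.072, 0.703, -0.072, -0.703]
force: [-0.8, 0.3, 0.3]
grip_width: 0.266
```

>>> move_arm([
  [[0.1, 0.04, 0, 0, 0, 0, 0], [0.1, 0.02, 0, 0, 0, 0, 0], [0.1, 0.02, 0, 0, 0, 0, 0], [0.1, 0, 0, 0, 0, 0, 0], [0.1, 0, 0, 0, 0, 0, 0]],
])

```text
time_s: 8.75
eef_pos: [567.5, 124.1, 38.9]
ee_rot: [-0.072, 0.704, -0.072, -0.703]
force: [0.2, 0.1, -0.8]
grip_width: 0.264
```

```bash
python3 - <<'E'
from go import *
im=ctrl.capture('wrist'); cv2.imwrite('pics/w7.png',im[:,:,::-1])
plan([567.0,124.5,36],[np.sin(-.2033),-np.cos(-.2033)])
E
```

```text
sg 1 turn share60 [-0.001 -0.001  0.   ] q6 1.79
sg -1 turn share60 [2.999e+00 0.000e+00 1.000e-03] q6 1.79
shift share150 [ 0.019 -0.002  0.004] world d [-0.5  0.4 -2.9] pos [567.5 124.1  38.9] f [ 0.4 -0.1 -1.3] grip 0.261 t 8.8
axes tool y,z in world [-0.203 -0.979 -0.   ] [-0.979  0.203 -0.001]
```

View pics/w7.png

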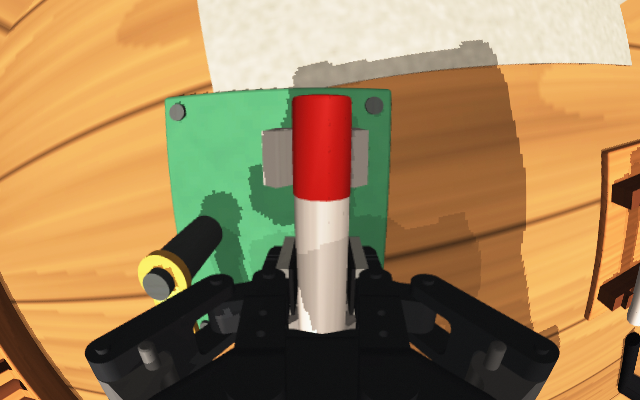

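The far V-block shows about 30 px left of the tube and 17 px right of it, so the tube sits off centre. I'll measure by how much.

```bash
python3 - <<'E'
from go import *
s=ctrl.sense(); W=rot(s['ee_rot'])
im=cv2.imread('pics/w7.png'); cv2.imwrite('pics/w7z.png',cv2.resize(im[80:220,140:400],None,fx=3,fy=3,interpolation=cv2.INTER_CUBIC))
for n,p in dict(TL=(129,263),BL=(187,263),TR=(130,368),BR=(186,368)).items():
    q=atz('wrist',p,50,s); print(n,np.round(W.T@(q-s['eef_pos']),1))
for n,p in dict(post=(283,158)).items():
    q=atz('wrist',p,77,s); print(n,np.round(W.T@(q-s['eef_pos']),1))
E
```

```text
TL [-11.  -24.3 -62.6]
BL [-11.1 -25.2 -37. ]
TR [-11.1  20.5 -62. ]
BR [-11.1  21.2 -37.5]
post [-38.1 -70.4  -1. ]
```

View pics/w7z.png

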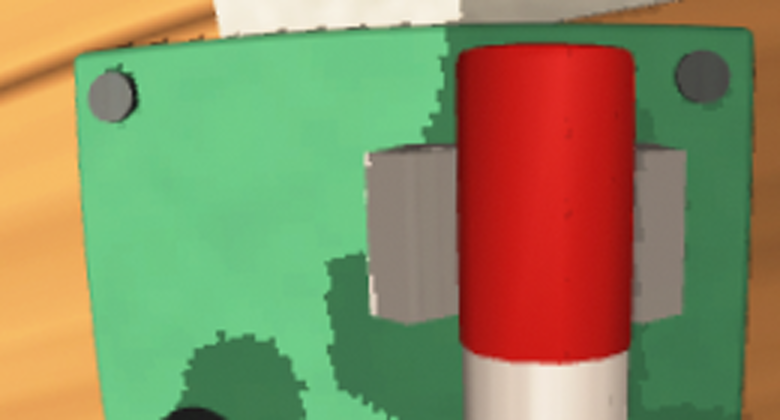

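The block centre is about 1.5–2 mm towards the post and lengthwise it is within 1 mm. I'll correct, lower to contact and release.

>>> move_arm([
  [[0.1, 0.008, -0.01, 0, 0, 0, 0], [0.1, 0.01, 0, 0, 0, 0, 0], [0.1, 0.008, 0, 0, 0, 0, 0], [0.1, 0, 0, 0, 0, 0, 0], [0.1, 0, 0, 0, 0, 0, 0]],
])

```text
time_s: 9.3
eef_pos: [568.0, 126.1, 35.5]
ee_rot: [-0.072, 0.704, -0.072, -0.703]
force: [-1.1, 3.4, 5.6]
grip_width: 0.267
```

```bash
python3 - <<'E'
from go import *
plan([567.0,124.5,34.7],[np.sin(-.2033),-np.cos(-.2033)])
E
```

```text
sg 1 turn share60 [-0.    -0.001  0.001] q6 1.79
sg -1 turn share60 [3.e+00 2.e-03 2.e-03] q6 1.79
shift share150 [0.005 0.012 0.004] world d [-1.  -1.6 -0.8] pos [568.  126.1  35.5] f [-1.1  3.4  5.6] grip 0.267 t 9.3
axes tool y,z in world [-0.202 -0.979 -0.001] [-0.979  0.202 -0.001]
```

Contact is felt: 5.6 N up, and 3.4 N towards +y, so the groove lies slightly further that way. I'll nudge and release.

>>> move_arm([
  [[0.1, 0.002, -0.004, 0, 0, 0, 0], [0.1, 0, 0, 0, 0, 0, 0], [0.5, 0, 0, 0, 0, 0, 0], [0.5, 0, 0, 0, 0, 0, 0], [0.5, 0, 0, 0, 0, 0, 0]],
])

```text
time_s: 9.8
eef_pos: [567.5, 126.0, 34.1]
ee_rot: [0.072, -0.703, 0.072, 0.704]
force: [1.1, -0.5, 0.5]
grip_width: 0.5
```

>>> move_arm([
  [[0.5, 0, 0, 0, 0, 0, 0], [0.5, 0, 0, 0, 0, 0, 0], [0.5, -0.1, 0, 0, 0, 0, 0], [0.5, -0.2, 0, 0, 0, 0, 0], [0.5, -0.2, 0, 0, 0, 0, 0]],
])

```text
time_s: 10.3
eef_pos: [567.3, 126.1, 109.9]
ee_rot: [0.072, -0.703, 0.072, 0.704]
force: [-0.1, -0.5, 0.3]
grip_width: 0.503
```

>>> move_arm([
  [[0.5, -0.25, 0, 0, 0, 0, 0], [0.5, -0.25, 0, 0, 0, 0, 0], [0.5, 0, 0, 0, 0, 0, 0], [0.5, 0, 0, 0, 0, 0, 0]],
])

```text
time_s: 10.7
eef_pos: [567.7, 126.1, 184.5]
ee_rot: [-0.072, 0.704, -0.072, -0.703]
force: [-0.4, -0.3, 0.1]
grip_width: 0.504
```

```bash
python3 - <<'E'
from go import *
import pickle
s=ctrl.sense();pickle.dump(s,open('s8.pkl','wb'))
im=ctrl.capture('wrist'); cv2.imwrite('pics/w8.png',im[:,:,::-1])
for d in ctrl.cut_out('tube_center','wrist'):
    m=np.argwhere(d['pixels']); Wd=np.array([atz('wrist',p,50,s)[:2] for p in m])
    c,(w,h),a=cv2.minAreaRect(Wd.astype(np.float32)); print(d['confidence'],d['point'],np.round(c,1),w,h,a)
plan([567.0,124.5,36],[np.sin(-.2033),-np.cos(-.2033)])
E
```

```text
0.84 [313.2, 577.5] [ 297.3 -221.4] 161.67581176757812 25.866514205932617 21.713497161865234
0.79 [182.9, 320.4] [567.4 126.2] 24.673385620117188 155.82510375976562 78.07701873779297
sg 1 turn share60 [-0.001  0.002 -0.001] q6 1.79
sg -1 turn share60 [ 2.999e+00 -1.000e-03 -4.000e-03] q6 1.79
shift share150 [ 0.979  0.01  -0.004] world d [-1.000e-01 -1.600e+00 -1.469e+02] pos [567.1 126.1 182.9] f [ 0.2 -0.2 -0.6] grip 0.5 t 10.8
axes tool y,z in world [-0.203 -0.979  0.001] [-0.979  0.203  0.002]
```

View pics/w8.png

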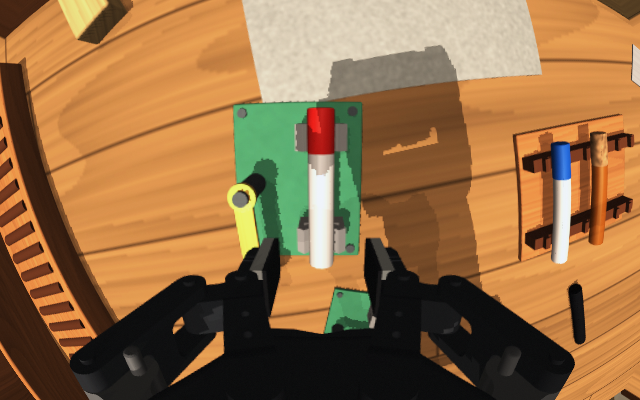

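The tube is seated: cap at (130, 320), tail at (265, 320), measured centre (567, 126), parallel to the groove. Next I'll move over the knob.

>>> move_arm([
  [[0.5, 0, -0.136, 0.23, 0, 0, 0], [0.5, 0, -0.136, 0.23, 0, 0, 0], [0.5, 0, -0.136, 0.23, 0, 0, 0], [0.5, 0.1, 0, 0, 0, 0, 0], [0.5, 0, 0, 0, 0, 0, 0]],
], force=20)

```text
time_s: 11.3
eef_pos: [477.1, 207.3, 167.1]
ee_rot: [0.071, -0.702, 0.072, 0.705]
force: [0.5, -0.9, -0.3]
grip_width: 0.502
```

```bash
python3 - <<'E'
from go import *
import pickle
s=ctrl.sense();pickle.dump(s,open('s9.pkl','wb'))
im=ctrl.capture('wrist'); cv2.imwrite('pics/w9.png',im[:,:,::-1])
for d in ctrl.cut_out('knob','wrist')[:2]: print(d['confidence'],d['point'],d['pixels'].sum())
plan([478,206.5,80],[np.sin(-.2033),-np.cos(-.2033)])
E
```

```text
sg 1 turn share60 [-0.001  0.001 -0.001] q6 1.96
sg -1 turn share60 [ 2.999e+00 -1.000e-03 -2.000e-03] q6 1.96
shift share150 [0.591 0.001 0.004] world d [ -0.7  -0.1 -88.7] pos [478.7 206.6 168.7] f [ 0.5 -0.1  0.4] grip 0.499 t 11.4
axes tool y,z in world [-0.203 -0.979  0.001] [-0.979  0.203  0.002]
```

View pics/w9.png

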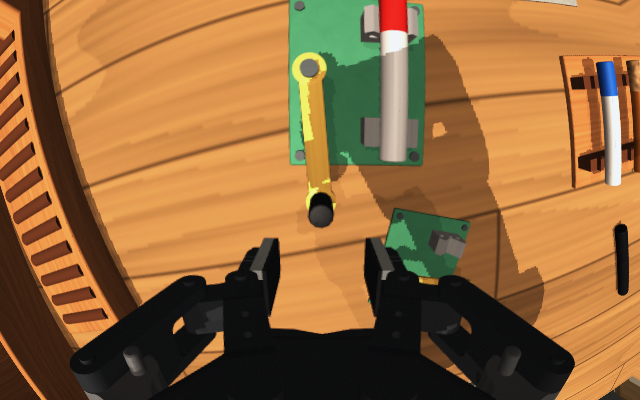

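The knob top is at about (215, 321) and the pivot top at (68, 310).

```bash
python3 - <<'E'
from go import *
import pickle
s=pickle.load(open('s9.pkl','rb'))
im=cv2.imread('pics/w9.png'); cv2.imwrite('pics/w9z.png',cv2.resize(im[40:240,270:370],None,fx=3,fy=3,interpolation=cv2.INTER_CUBIC))
K=atz('wrist',(215,321),108,s);P=atz('wrist',(68,310),77,s);print(K,P,np.linalg.norm((K-P)[:2]))
plan([*K[:2],80],[np.sin(-.2033),-np.cos(-.2033)])
E
```

```text
[477.98257779 206.5982442  108.        ] [580.74729131 193.75315327  77.        ] 103.56438917527846
sg 1 turn share60 [-0.001  0.001 -0.001] q6 1.96
sg -1 turn share60 [ 2.999e+00 -1.000e-03 -2.000e-03] q6 1.96
shift share150 [0.591 0.001 0.004] world d [ -0.7  -0.  -88.7] pos [478.7 206.6 168.7] f [ 0.5 -0.1  0.4] grip 0.499 t 11.4
axes tool y,z in world [-0.203 -0.979  0.001] [-0.979  0.203  0.002]
```

View pics/w9z.png

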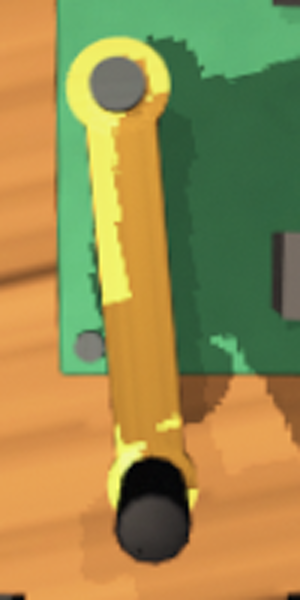

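>>> move_arm([
  [[0.5, 0.2, 0, 0.002, 0, 0, 0], [0.5, 0.2, 0, 0.002, 0, 0, 0], [0.5, 0.12, 0, 0, 0, 0, 0], [0.5, 0.06, 0, 0, 0, 0, 0], [0.5, 0, 0, 0, 0, 0, 0]],
], force=20)

```text
time_s: 11.9
eef_pos: [478.2, 206.6, 81.7]
ee_rot: [0.072, -0.703, 0.072, 0.704]
force: [0.1, -0.1, 1.2]
grip_width: 0.497
```

>>> move_arm([
  [[0.1, 0, 0, 0, 0, 0, 0], [0.1, 0, 0, 0, 0, 0, 0], [0.1, 0, 0, 0, 0, 0, 0], [0.1, 0, 0, 0, 0, 0, 0], [0.1, 0, 0, 0, 0, 0, 0]],
], force=20)

```text
time_s: 12.4
eef_pos: [478.9, 207.2, 83.4]
ee_rot: [-0.072, 0.704, -0.072, -0.703]
force: [-0.7, -0.3, 6.6]
grip_width: 0.205
```

```bash
python3 - <<'E'
from go import *
s=ctrl.sense();W=rot(s['ee_rot']);yaw=-.2045
x=np.array([np.cos(yaw),np.sin(yaw)]);y=np.array([-x[1],x[0]])
k=s['eef_pos'][:2]
P=np.array([581.2,194.2]); d=k-P; a0=np.arctan2(-d@x,-d@y); r=np.hypot(*d); print('a0',a0,'r',r,'pos',s['eef_pos'],s['force'],s['grip_width'])
P=k-d/r*105 
N=18;prev=k
for i in range(1,N+1):
    a=a0*(1-i/N); q=P+105*(-np.sin(a)*x-np.cos(a)*y); dd=W.T@np.array([*(q-prev),0])/150; print(i,np.round(a,3),np.round(q,1),np.round(dd,3)); prev=q
E
```

```text
a0 1.492559281664524 r 103.13907819029488 pos [478.88196896 207.18807045  83.40370181] [-0.68632556 -0.30543799  6.59717275] 0.20458929026937148
1 1.41 [478.1 198.5] [-0.     0.058 -0.007]
2 1.327 [478.1 189.8] [-0.     0.057 -0.012]
3 1.244 [478.8 181.1] [-0.     0.056 -0.016]
4 1.161 [480.3 172.5] [ 0.     0.054 -0.021]
5 1.078 [482.4 164.1] [ 0.     0.052 -0.025]
6 0.995 [485.2 155.9] [ 0.    0.05 -0.03]
7 0.912 [488.7 147.9] [ 0.     0.047 -0.034]
8 0.829 [492.8 140.2] [ 0.     0.044 -0.037]
9 0.746 [497.6 133. ] [ 0.     0.041 -0.041]
10 0.663 [502.9 126.1] [ 0.     0.038 -0.044]
11 0.58 [508.8 119.7] [ 0.     0.034 -0.047]
12 0.498 [515.2 113.8] [ 0.    0.03 -0.05]
13 0.415 [522.1 108.5] [ 0.     0.026 -0.052]
14 0.332 [529.4 103.7] [ 0.     0.021 -0.054]
15 0.249 [537.1  99.6] [ 0.     0.017 -0.056]
16 0.166 [545.   96.1] [ 0.     0.012 -0.057]
17 0.083 [553.3  93.3] [ 0.     0.007 -0.058]
18 0.0 [561.7  91.2] [ 0.     0.002 -0.058]
```

>>> move_arm([
  [[0.1, 0, 0.058, -0.007, 0, 0, 0], [0.1, 0, 0.057, -0.012, 0, 0, 0], [0.1, 0, 0.056, -0.016, 0, 0, 0], [0.1, 0, 0.054, -0.021, 0, 0, 0], [0.1, 0, 0, 0, 0, 0, 0]],
], force=20)

```text
time_s: 12.9
eef_pos: [479.8, 172.0, 83.1]
ee_rot: [-0.072, 0.704, -0.072, -0.703]
force: [-2.8, 1.2, 6.6]
grip_width: 0.2
```

```bash
python3 - <<'E'
from go import *
im=ctrl.capture('wrist'); cv2.imwrite('pics/w10.png',im[:,:,::-1])
plan([480.3,172.5,83],[np.sin(-.2033),-np.cos(-.2033)])
E
```

```text
sg 1 turn share60 [-0.001 -0.001  0.   ] q6 1.89
sg -1 turn share60 [2.999e+00 1.000e-03 1.000e-03] q6 1.89
shift share150 [ 0.001 -0.003 -0.003] world d [ 0.5  0.3 -0.1] pos [479.8 172.2  83.1] f [-1.9  1.2  7. ] grip 0.202 t 12.95
axes tool y,z in world [-0.203 -0.979 -0.   ] [-0.979  0.203 -0.001]
```

View pics/w10.png

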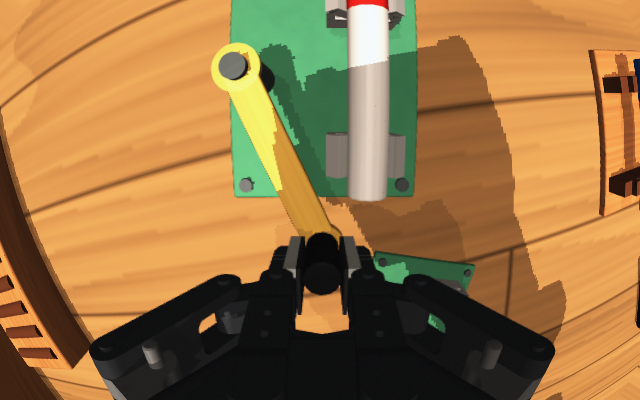

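The knob is held and the strap follows. I'll carry on along the arc with about 1 mm of lift to relieve the vertical load.

>>> move_arm([
  [[0.1, -0.005, 0.052, -0.025, 0, 0, 0], [0.1, -0.005, 0.05, -0.03, 0, 0, 0], [0.1, 0, 0.047, -0.034, 0, 0, 0], [0.1, 0, 0.044, -0.037, 0, 0, 0], [0.1, 0, 0.041, -0.041, 0, 0, 0]],
])

```text
time_s: 13.45
eef_pos: [497.2, 132.2, 83.6]
ee_rot: [0.072, -0.703, 0.072, 0.704]
force: [-0.9, 3.0, -5.3]
grip_width: 0.203
```

>>> move_arm([
  [[0.1, 0, 0.038, -0.044, 0, 0, 0], [0.1, 0, 0.034, -0.047, 0, 0, 0], [0.1, 0, 0.03, -0.05, 0, 0, 0], [0.1, 0, 0.026, -0.052, 0, 0, 0], [0.1, 0, 0, 0, 0, 0, 0]],
])

```text
time_s: 13.95
eef_pos: [522.3, 107.6, 83.8]
ee_rot: [-0.072, 0.704, -0.072, -0.703]
force: [1.2, 2.2, -3.5]
grip_width: 0.201
```

>>> move_arm([
  [[0.1, 0, 0.021, -0.054, 0, 0, 0], [0.1, 0, 0.017, -0.056, 0, 0, 0], [0.1, 0, 0.012, -0.057, 0, 0, 0], [0.1, 0, 0.005, -0.035, 0, 0, 0], [0.1, 0, 0, 0, 0, 0, 0]],
])

```text
time_s: 14.45
eef_pos: [550.4, 94.8, 83.8]
ee_rot: [-0.073, 0.704, -0.071, -0.703]
force: [1.9, 10.9, -4.6]
grip_width: 0.203
```

```bash
python3 - <<'E'
from go import *
im=ctrl.capture('wrist'); cv2.imwrite('pics/w11.png',im[:,:,::-1])
plan([561.7,91.2,84],[np.sin(-.2033),-np.cos(-.2033)])
E
```

```text
sg 1 turn share60 [-0.001 -0.001  0.002] q6 1.73
sg -1 turn share60 [2.999e+00 3.000e-03 1.000e-03] q6 1.73
shift share150 [-0.001  0.009 -0.08 ] world d [11.4 -3.7  0.2] pos [550.3  94.9  83.8] f [ 1.9 10.7 -4.8] grip 0.205 t 14.5
axes tool y,z in world [-0.203 -0.979 -0.002] [-0.979  0.203 -0.001]
```

View pics/w11.png

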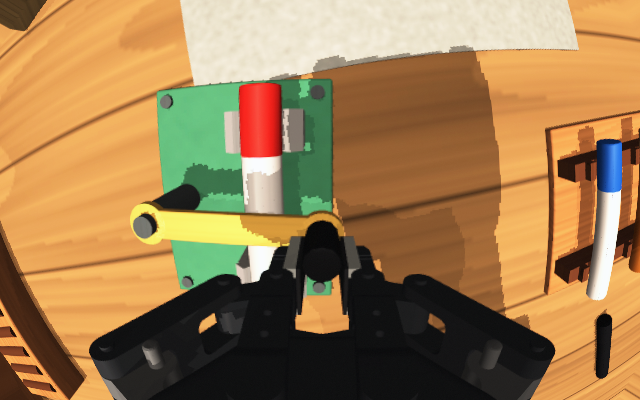

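The strap is nearly square. The 11 N is a radial pull, so I'll ease inward by about 1 mm while finishing the swing and feeling for the stop.

>>> move_arm([
  [[0.1, 0, -0.004, -0.03, 0, 0, 0], [0.1, 0, -0.002, -0.025, 0, 0, 0], [0.1, 0, 0, -0.015, 0, 0, 0], [0.1, 0, 0, 0, 0, 0, 0]],
])

```text
time_s: 14.9
eef_pos: [557.2, 93.4, 83.4]
ee_rot: [0.072, -0.7, 0.072, 0.706]
force: [-17.2, 6.5, 5.5]
grip_width: 0.205
```

>>> move_arm([
  [[0.1, 0, 0, -0.012, 0, 0, 0], [0.1, 0, 0, -0.008, 0, 0, 0], [0.1, 0, 0, 0, 0, 0, 0]],
])

```text
time_s: 15.2
eef_pos: [559.1, 93.1, 83.2]
ee_rot: [0.072, -0.7, 0.072, 0.707]
force: [-20.7, 6.6, 6.7]
grip_width: 0.2
```

```bash
python3 - <<'E'
from go import *
s=ctrl.sense();print('tool force',np.round(rot(s['ee_rot']).T@s['force'],1))
im=ctrl.capture('wrist'); cv2.imwrite('pics/w12.png',im[:,:,::-1])
plan([561.7,91.2,84],[np.sin(-.2033),-np.cos(-.2033)])
E
```

```text
tool force [-6.5 -2.3 21.7]
sg 1 turn share60 [-0.     0.01  -0.001] q6 1.73
sg -1 turn share60 [ 3.0e+00 -2.0e-03 -1.6e-02] q6 1.73
shift share150 [-0.006  0.009 -0.019] world d [ 2.6 -1.8  0.9] pos [559.1  93.   83.1] f [-20.8   6.3   6.6] grip 0.199 t 15.25
axes tool y,z in world [-0.202 -0.979  0.001] [-0.979  0.202  0.011]
```

View pics/w12.png

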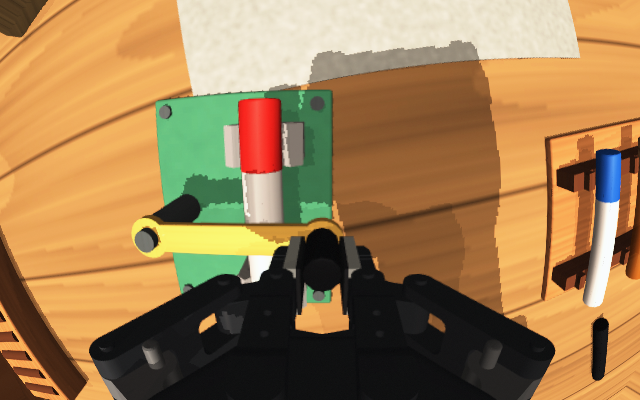

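```bash
python3 - <<'E'
from go import *
s=ctrl.sense()
im=cv2.imread('pics/w12.png'); cv2.imwrite('pics/w12z.png',cv2.resize(im[80:310,120:350],None,fx=2.6,fy=2.6,interpolation=cv2.INTER_CUBIC))
P=atz('wrist',(239,147),77,s); print(P)
yaw=-.2045
x=np.array([np.cos(yaw),np.sin(yaw)]);y=np.array([-x[1],x[0]])
# strap edges at top z=71
for p in((220.5,165),(224,300),(251.5,160),(255,280)): 
    q=atz('wrist',p,71,s);print(p,q)
i=np.argwhere
def A(p,q): 
    d=(atz('wrist',q,71,s)-atz('wrist',p,71,s))[:2];return np.arctan2(-d@x,-d@y)
print(A((220.5,165),(224,300)),A((251.5,160),(255,280)))
for K in((268,321),(274,321)):
    k=atz('wrist',K,108,s);d=(k-P)[:2];print(k,np.hypot(*d),np.arctan2(-d@x,-d@y))
E
```

```text
[582.29529144 191.82308396  77.        ]
(220.5, 165) [589.45671868 178.73689981  71.        ]
(224, 300) [572.49177015 101.210219    71.        ]
(251.5, 160) [571.16827281 190.21514217  71.        ]
(255, 280) [556.72964493 116.32687547  71.        ]
0.010931398273960894 -0.011520185722297698
[563.89949721  91.57299409 108.        ] 101.92392145129983 -0.02301992197717378
[560.98569801  92.17610832 108.        ] 101.90004183709934 0.006177552206719893
```

View pics/w12z.png

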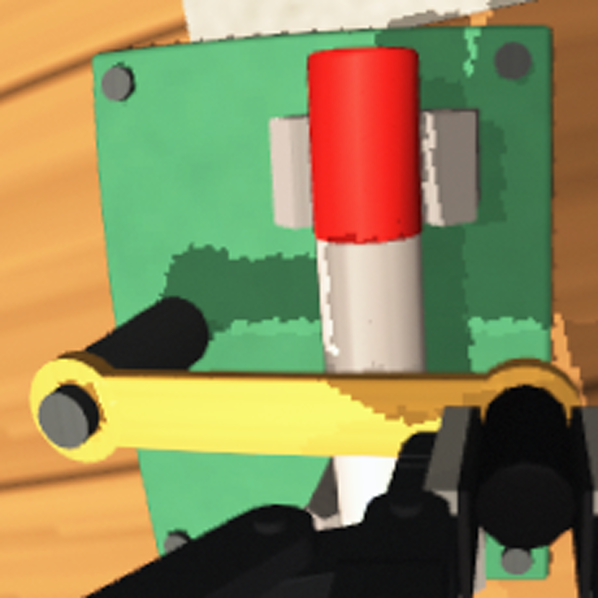

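The strap measures 0 ± 0.02 rad, with about 21 N of resistance from the stop, so it is home. I'll open and rise straight up.

>>> move_arm([
  [[0.5, 0, 0, 0, 0, 0, 0], [0.5, 0, 0, 0, 0, 0, 0], [0.5, 0, 0, 0, 0, 0, 0], [0.5, 0, 0, 0, 0, 0, 0], [0.5, 0, 0, 0, 0, 0, 0]],
])

```text
time_s: 15.75
eef_pos: [563.0, 92.0, 84.0]
ee_rot: [-0.072, 0.704, -0.072, -0.703]
force: [-0.0, -0.0, 0.2]
grip_width: 0.499
```

>>> move_arm([
  [[0.5, -0.1, 0, 0, 0, 0, 0], [0.5, -0.2, 0, 0, 0, 0, 0], [0.5, -0.3, 0, 0, 0, 0, 0], [0.5, -0.2, 0, 0, 0, 0, 0], [0.5, 0, 0, 0, 0, 0, 0]],
])

```text
time_s: 16.25
eef_pos: [564.5, 92.1, 208.4]
ee_rot: [-0.072, 0.706, -0.072, -0.7]
force: [-0.5, -0.5, 0.0]
grip_width: 0.499
```

```bash
python3 - <<'E'
from jig import *
s=ctrl.sense();print(s['eef_pos'],s['time_s'],s['force'])
im=ctrl.capture('wrist'); cv2.imwrite('pics/w13.png',im[:,:,::-1])
L=model(567.3,125.8,-.205,0)
draw(im[:,:,::-1].copy(),L,'wrist',s,2.5,(60,170,230,230),'pics/o13.png')
for d in ctrl.cut_out('tube_center','wrist'):
    m=np.argwhere(d['pixels']); Wd=np.array([atz('wrist',p,50,s)[:2] for p in m])
    c,(w,h),a=cv2.minAreaRect(Wd.astype(np.float32)); print(d['confidence'],d['point'],np.round(c,1),w,h,a)
im=ctrl.capture('scene');cv2.imwrite('pics/scene13.png',im[:,:,::-1])
q=proj('scene',[567,126,50])[0].astype(int)-[50,70]
draw(im[:,:,::-1].copy(),L,'scene',None,5,(q[0],q[1],100,140),'pics/o13scene.png')
E
```

```text
[564.530152    92.10774895 208.38549472] 16.25 [-0.48336988 -0.47437635  0.04077038]
0.84 [173.8, 286.8] [566.7 126.4] 25.427770614624023 154.67715454101562 78.49146270751953
0.71 [314.3, 555.7] [ 293.7 -228.6] 159.37623596191406 24.8162841796875 21.386064529418945
0.63 [203.5, 638.4] [ 457.4 -401.6] 42.33695602416992 91.42147827148438 69.64114379882812
```

View pics/o13.png

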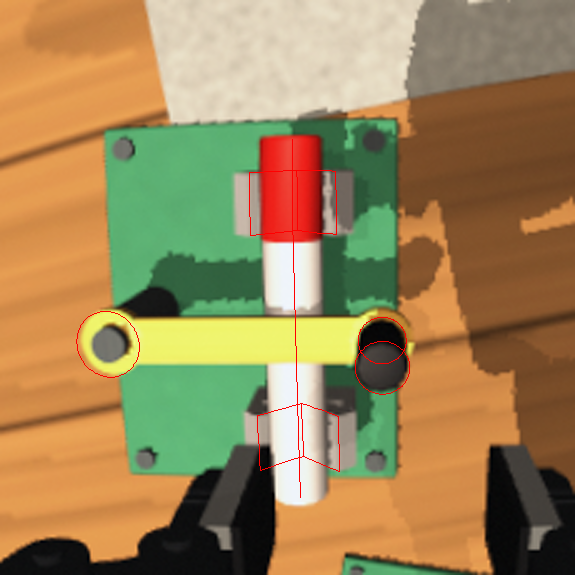

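View pics/o13scene.png

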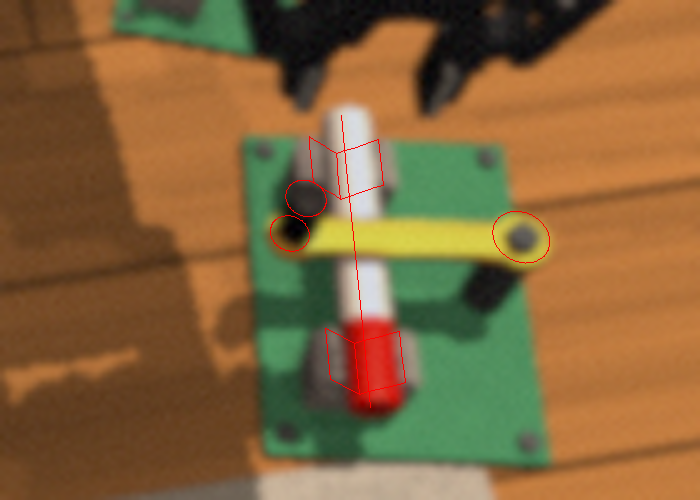

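The overlay matches the strap, knob and blocks with the strap at home. One last numeric check of strap angle and lengthwise centring, then I'll hand in.

```bash
python3 - <<'E'
from jig import *
s=ctrl.sense()
g=lambda c,r:(r/2.5+60,c/2.5+170)
yaw=-.205;x=np.array([np.cos(yaw),np.sin(yaw)]);y=np.array([-x[1],x[0]])
def A(p,q,z1=71,z2=71):
    d=(atz('wrist',g(*q),z2,s)-atz('wrist',g(*p),z1,s))[:2];return np.arctan2(-d@x,-d@y),np.hypot(*d)
print('strap edges',A((140,317),(350,318)),A((140,363),(350,364)),'post-knob',A((109,343),(382,367),77,108))
a=atz('wrist',g(105,130),8,s);b=atz('wrist',g(398,119),8,s);d=(a-b)[:2];print('plate far edge vs y',np.arctan2(-(d@x),d@y))
c=atz('wrist',g(398,477),8,s);d=(b-c)[:2];print('plate side vs x',np.arctan2(d@y,d@x))
for n,p,z in(('cap end top',(291,135),59),('tail end top',(300,496),58),('block far edge',(295,171),50)):
    q=atz('wrist',g(*p),z,s)[:2]-[567.3,125.8];print(n,q@x,q@y)
P=atz('wrist',g(109,343),77,s)[:2]-[567.3,125.8];print('post',P@x,P@y)
E
```

```text
strap edges (np.float64(0.008980328143606237), np.float64(79.24440027184544)) (np.float64(0.0020395649635169496), np.float64(80.54258917253809)) post-knob (np.float64(-0.0020092252658172756), np.float64(101.9711309124828))
plate far edge vs y 0.006244235896021052
plate side vs x 0.00663443792910838
cap end top 72.54783820593295 -2.483307432813927
tail end top -72.11348260259052 -2.3221031332252378
block far edge 58.810754680563335 -2.8745576516276534
post -1.7092318339718495 66.17972847048794
```

```bash
python3 -c "
from rig import ctrl
print(ctrl.finish_job(), ctrl.sense()['time_s'])"
```

```text
the job is handed in; nothing more can be done
the job is handed in; nothing more can be done
```

I took the red-capped tube out of the rack and laid it in the V-blocks of the larger green jig while the strap was still swung aside. Then I gripped the knob, swung the strap to its stop, let go and rose about 125 mm clear. The job was handed in at about 16.5 s; no verdict is reported.

**Tube:** it lies parallel to the groove. Its midpoint is within about 2 mm of midway along, judged against the pivot post. Sideways measurements disagreed by 2–3 mm, which I put down to camera calibration; the Vs centre the tube themselves.

**Strap:** after release its angle measured 0.00 to 0.01 rad, which is home and square. Before I let go, the stop pushed back with about 21 N. In the last pictures the overlaid model matched the strap and knob at home.

**Forces:** the highest reading I saw was about 23 N, while pressing the strap against its stop. There was also an 11 N radial pull late in the swing, which I eased off.

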